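# Clip an expansion module into a closed row on a mounting rail

## Task

Clip the loose expansion module onto the mounting rail immediately to the right (as the robot sees it) of the controller, the module with the tall nose, the same way round as the others, hooked at the near edge and snapped home at the far edge. The row is packed tight, so first slide the modules to the right of the controller along the rail to make room, and afterwards slide the row closed again, so that all five modules sit flat on the rail side by side against the left end stop. Leave the other things on the desk where they are.

Things in the scene. Friction and masses are not known exactly. Their poses are not given: they have to be found in the camera images.
- rail: Fixed grey mounting plate on the desk (170x250x5 mm) with a 35 mm top-hat rail, 200 mm long along its y. Origin at desk height under the rail's middle; x across the rail, away from the robot, y left along it, z up. Behind it a wire duct (x 72 to 98, 35 mm high). Left end stop: bracket 44 mm in x, y 75 to 85, top 58 mm above the desk. Shifted and turned at each start
- rail_top (a point): middle of the rail's top face, 32 mm above the desk. Rail x -17.5 to 17.5; its two edges are flanges 3 mm thick, free underneath for 12 mm, as the channel between them is only 25 mm wide; the plate's top is 27 mm below
- left_stop_face (a point): middle of the face of the left end stop that the row rests against, at rail-top height, y +75 mm on the rail; axes as the rail's
- end_clamp: Fixed right end bracket on the rail: 44 mm in x, 10 mm in y, top 58 mm above the desk; origin at desk height under its middle (its face to the row lies 5 mm to the left of that). Between it and the last module 29 to 35 mm of rail are free
- controller: The only module with a tall nose: as relay_a but nose top at z 82, with a dark window and a round knob (fixed). First, second or third from the left in the row. Origin: centre of its underside, 23 mm above the desk; axes as the rail's
- relay_a: Light-grey module on the rail, 84 mm long (x, across the rail), 24 mm thick (y), 0.11 kg. Shoulders at z 38; nose in the middle x -22.5 to 22.5, 24 mm thick, top at z 66. Fixed lips hold it under both flanges with about 2 mm play; slides along the smooth rail at a light push (under 1 N). Origin: centre of underside, 23 mm above the desk; axes as the rail's. One of the first three places
- relay_b: same as relay_a; another of the first three places of the row
- relay_end: same as relay_a; always last, on the right. The four modules stand in a pack against the left stop, 24.4 mm from centre to centre (gaps of 0.4 mm, no room for a finger)
- expansion: Loose module to clip on, standing upright on the desk right of the rail, yaw within 0.4 rad. Outside as relay_a: 84 x 24 mm, shoulders z 38, nose x -22.5 to 22.5 up to z 66; 0.08 to 0.15 kg. Origin: centre of its underside; +x is the far, latch side, z up. Notch for the rail below: roof at z 9, near wall at x -18.5. Seated, its origin is 23 mm above the desk
- expansion_lip (a point): top of the expansion's fixed near lip (x -16.5, z 4, tip at x -14). It must go under the near flange; the slot from lip to roof is 5 mm high. Straight down it does not pass: enter tilted 14 to 17 degrees (near side low), draw the module in +x till the notch wall meets the rail's edge, then press the far side down till it snaps
- expansion_latch (a joint): Sprung latch tongue on the expansion's far side, sliding in x: 0 = out (tip at x 15, z 4.2; sloped below, back to x 18.2 at z 0.5), 0.004 m = pushed back. Spring 2.4 N at rest plus 800 N/m; snapping under the far flange takes about 5 to 10 N pressed down at the far side. Near 0 again once snapped
- spool: Bystander, solder spool on the desk, 60 x 54 x 34 mm, origin under its middle; leave it alone
- meter: Bystander, black multimeter lying on the left, 145 x 89 x 46 mm; leave it alone
- cap: Bystander, cylindrical capacitor, 16 x 49 x 16 mm, with wire legs; leave it alone
- strip_white: Bystander, white terminal strip 19 x 40 x 14 mm; leave it alone
- tape: Bystander, roll of insulating tape, 65 mm across, 19 mm high; leave it alone
- screwdriver: Bystander, screwdriver lying on the left, 25 x 102 x 24 mm; leave it alone

How it is judged:
By the outcome, as a careful person would: the job done as asked, in the order asked, and still so for the second after the job is handed in, with the robot touching nothing.
It also fails if it takes over 64 s, if anything falls off the work surface, if the arm or the gripper's body presses on something with over 40 N, if the wrist force passes 120 N, or if a joint passes its speed limit or range.

## Robot

A 6-joint arm with a two-finger parallel gripper is mounted at the origin on a cart in front of the work surface, level with it; the furniture and walls round the work are solid. World frame = base frame: x ahead of the robot, y to its left, z up, the work surface at z = 0. Lengths are in m, angles in rad, forces in N, time in s.
With the tool pointing down it reaches from about 0.425 to 0.95 m from the base axis. Payload 3.5 kg.
Tool frame: the origin (TCP) lies at the very end of the fingers, on their centre line; the grasp point (between the pads) lies 19 mm behind it; z points along the fingers, y is the line along which they close (so a half turn about z gives the same grasp; the last joint's range is limited). The gripper opens to 85 mm and grips with 20 to 120 N. Pads are 22 mm wide; open, the fingers measure 114 mm over their backs; the gripper's body (76 mm by 85 mm) begins 54 mm behind the grasp point. The pads swing forward as they close: fully open they stand 13 mm farther back than shut.
Start: joints at [-1.354, 0.286, 1.577, -0, 1.279, -0.15], TCP at [0.242, -0.63, 0.208] pointing down, gripper open.
Joint ranges: [-2.77, 2.77], [-0.9, 2.22], [0.21, 2.48], [-1.53, 4.67], [0.24, 2.81], [-2.84, 2.84]. Speed limits (rad/s): [2.79, 2.79, 3.14, 3.14, 3.14, 3.14].

## Interface

Orientations are given as a unit quaternion [x, y, z, w].
In Python, from plant import ctrl gives the robot as it stands.
- The arm moves only by the shell command python3 inch.py 'ROWS' [FORCE]. ROWS is a JSON list of rows, 1 to 10 of them, each an object with the fields pos (a list: dx, dy, dz in m), turn_vec (a list: a rotation vector rx, ry, rz in rad), aperture (the opening from 0.0 (shut) to 1.0 (fully open)); a field left out counts as zero (the opening has to be given); each row is the pose to reach, as a shift and turn from the pose commanded when the command began, along the tool's axes at that moment; what a row does not reach only later rows make up. A row lasts 1/8 s, in which the tool goes at most 0.0625 m and 0.188 rad, less where a joint would pass 70% of its speed; a pose out of reach is approached as far as the arm can. The fingers move at their own pace and stop on an object; FORCE is the grip in N (left out, the last holds). Time passes only in rows, so rows that do not move let the fingers close. It prints the time, the measured TCP pose, the force, the opening and the grip force at its end. Input that does not fit is refused with a message, and nothing moves.
- ctrl.get_state(): the state, without advancing time (a new reading comes with each control period).
- ctrl.read_camera(name): name is "side" or "top" or "wrist"; returns a dict with "pixels" (384x512x3 uint8, red, green, blue), "camera_matrix" (3x3 intrinsics, pixels), "xyz" and "orientation" of the camera in the world. Camera axes: x right, y down, z forward; pixel columns grow to the right and rows downward; lengths in m; the calibration is good to about 2 mm. The wrist camera is an equidistant fisheye: a pixel r from the principal point sees the ray r / f radians off the axis. A picture is of the moment at which its call begins. There is no depth.
- ctrl.sign_off(): hands the job in; it is judged then, once.
The state is a dict: "time": time; "qpos": joint angles; "dq": joint speeds; "joint_efforts": joint torques, N m; "eef_pos": TCP position; "tcp_rot": TCP orientation; "contact_force": force on the tool from outside, world axes, zero at the start; "wrist_torque": the same for the moment, N m; "opening": opening from 0.0 (shut) to 1.0 (fully open); "finger_force": force on a finger pad.
Only numpy, scipy, OpenCV 4.12 (cv2) and the standard library are available. Lean on these libraries where they do the work, as an engineer would, in place of code of your own. Each camera call takes 0.05 s, during which the arm holds its last target. There are 200 camera calls.

## Working session

There is one attempt and no reset: what is moved stays moved. The work goes in short steps, Python scripts to look and compute and a shell command to move; the robot and the scene stay as the last step left them, time stands still between calls to the robot, and variables do not carry over. Pictures are saved under pics/ and viewed, at most 10 in all, crops included, and the job is handed in when it is done.

```bash
ls; mkdir -p pics; python3 - <<'E'
from plant import ctrl
import cv2,numpy as np
s=ctrl.get_state();print(s)
for n in ["side","top","wrist"]:
    c=ctrl.read_camera(n);cv2.imwrite(f"pics/{n}0.png",c["pixels"][:,:,::-1])
    print(n,c["camera_matrix"],c["xyz"],c["orientation"])
E
```

```text
inch.py
pics
plant.py
{'time': 0.0, 'qpos': array([-1.35401634e+00,  2.87159680e-01,  1.57817150e+00, -1.65769956e-05,
        1.27858081e+00, -1.50030553e-01]), 'dq': array([ 0.00042485, -0.00013042, -0.00055987, -0.00160713, -0.00024015,
       -0.00146326]), 'joint_efforts': array([-2.64784605e-03, -4.05988955e+01, -2.92624587e+01, -1.49307903e-04,
        5.97329563e-03, -2.83448998e-06]), 'eef_pos': array([ 0.24193322, -0.62939968,  0.2067542 ]), 'tcp_rot': array([ 9.83227247e-01,  1.82381018e-01, -4.66262689e-05, -1.15875508e-03]), 'contact_force': array([ 0.86998677, -0.06588678,  0.4478752 ]), 'wrist_torque': array([0.00152743, 0.01219944, 0.02606175]), 'finger_force': 0.0, 'opening': 0.9998608358669675}
side [[466.98070741   0.         255.08076917]
 [  0.         466.98070741 196.99597482]
 [  0.           0.           1.        ]] [ 0.5801921  -1.40736038  0.64112982] [ 0.83755812  0.00388479 -0.00385843 -0.54632081]
top [[371.46719857   0.         254.13909832]
 [  0.         371.46719857 187.78791998]
 [  0.           0.           1.        ]] [ 0.3748289  -0.0263394   1.03065385] [-0.696086    0.71225085 -0.07482928  0.05063191]
wrist [[297.31863964   0.         253.17827889]
 [  0.         297.31863964 188.46769546]
 [  0.           0.           1.        ]] [ 0.31052697 -0.60361029  0.37235041] [ 0.81518388 -0.55996836 -0.08442887  0.12158306]
```
```bash
python3 - <<'E'
import cv2,numpy as np
a=cv2.imread("pics/top0.png");b=cv2.imread("pics/side0.png")
cv2.imwrite("pics/c1.png",cv2.resize(a,(798,598)));cv2.imwrite("pics/c2.png",cv2.resize(b,(798,598)))
E
```

View pics/c1.png

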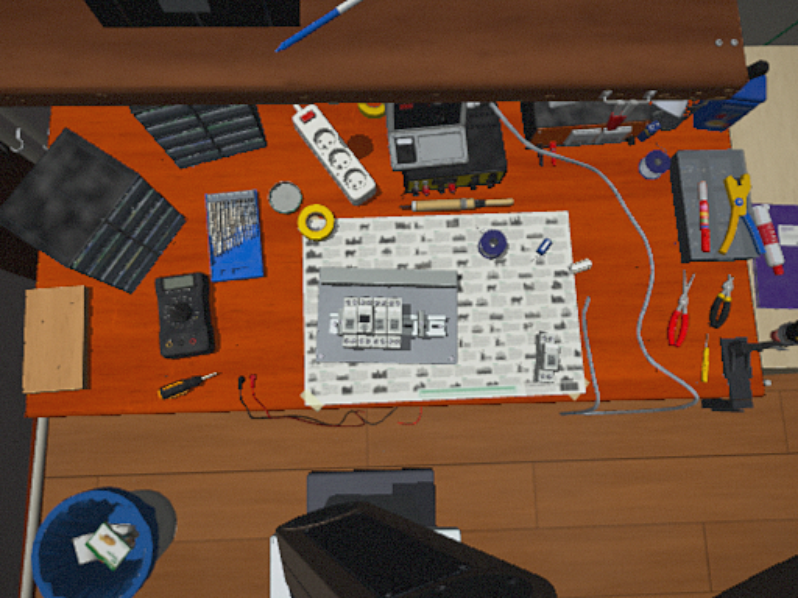

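View pics/c2.png

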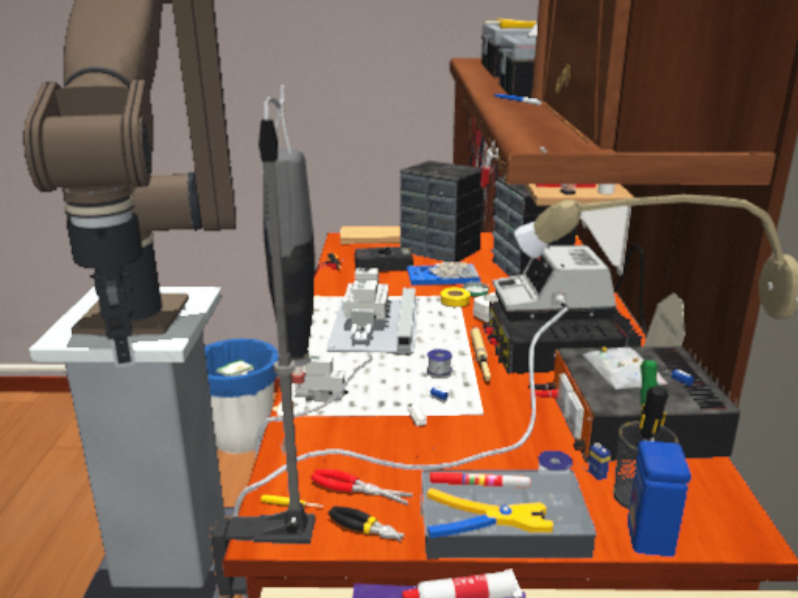

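Top view: rail plate at about (388,315), four modules at x 345–403, controller apparently second (dark window at 365,318), expansion at (547,357) front right. Side view: a stand with a dark panel stands near the start pose; let me locate it.

```bash
cat > h.py <<'E'
import cv2,numpy as np
from scipy.spatial.transform import Rotation as R
from plant import ctrl
def snap(n,f=None):
    c=ctrl.read_camera(n); c["name"]=n; c["pixels"]=np.array(c["pixels"])
    if f:
        cv2.imwrite(f"pics/{f}.png",c["pixels"][:,:,::-1]); np.save(f"pics/{f}.npy",c,allow_pickle=True)
    return c
def load(f): return np.load(f"pics/{f}.npy",allow_pickle=True).item()
def ray(c,p):
    K=np.array(c["camera_matrix"]); p=np.atleast_2d(np.array(p,float))
    u=(p[:,0]-K[0,2])/K[0,0]; v=(p[:,1]-K[1,2])/K[1,1]
    if c["name"]=="wrist":
        r=np.hypot(u,v)+1e-12; d=np.c_[u/r*np.sin(r),v/r*np.sin(r),np.cos(r)]
    else: d=np.c_[u,v,np.ones_like(u)]
    return R.from_quat(c["orientation"]).apply(d)
def onz(c,p,z):
    d=ray(c,p); o=np.array(c["xyz"]); return o+d*((z-o[2])/d[:,2])[:,None]
def proj(c,P):
    K=np.array(c["camera_matrix"]); q=R.from_quat(c["orientation"]).inv().apply(np.atleast_2d(P)-np.array(c["xyz"]))
    if c["name"]=="wrist":
        r=np.hypot(q[:,0],q[:,1])+1e-12; t=np.arctan2(r,q[:,2]); a=q[:,:2]/r[:,None]*t[:,None]
    else: a=q[:,:2]/q[:,2:]
    return a@np.diag([K[0,0],K[1,1]])+K[:2,2]
def tri(c1,p1,c2,p2):
    a,b=ray(c1,p1)[0],ray(c2,p2)[0]; o1,o2=np.array(c1["xyz"]),np.array(c2["xyz"])
    t=np.linalg.lstsq(np.c_[a,-b],o2-o1,rcond=None)[0]; return (o1+t[0]*a+o2+t[1]*b)/2
def rect(c,P0,axes,w,h,s,name):  # metric rectified crop of plane: u=P0+..., scale px/m
    pass
E
python3 - <<'E'
from h import *
t=snap("top","t1");s=snap("side","s1")
k=512/798
print("tcp in top/side",proj(t,[.242,-.63,.207])/k,proj(s,[.242,-.63,.207])/k)
print("stand base",onz(s,[[295*k,525*k]],0),onz(t,[[740*k,390*k]],0))
m,e=(onz(t,[[388*k,315*k]],.03),onz(t,[[547*k,357*k]],.03));print(m,e)
print("panel top/bottom if pole y", [ (lambda d:(np.array(s['xyz'])+d*((-0.62-s['xyz'][1])/d[1])))(ray(s,[[u*k,v*k]])[0]) for u,v in [(290,150),(290,365),(265,200),(315,300)]])
c=t["pixels"][150:270,200:390,::-1]
cv2.imwrite("pics/c3.png",cv2.resize(c,None,fx=4,fy=4,interpolation=cv2.INTER_CUBIC))
E
```

```text
tcp in top/side [[811.52151857 482.17965719]] [[128.60953211 375.10142655]]
stand base [[ 0.43721075 -0.65622943  0.        ]] [[ 0.37024826 -0.67544838  0.        ]]
[[ 0.5149233  -0.04791644  0.03      ]] [[ 0.43543933 -0.32234551  0.03      ]]
panel top/bottom if pole y [array([ 0.45507578, -0.62      ,  0.47960341]), array([ 0.43878098, -0.62      ,  0.21629843]), array([ 0.42378402, -0.62      ,  0.42410043]), array([ 0.47367298, -0.62      ,  0.3031797 ])]
```

View pics/c3.png

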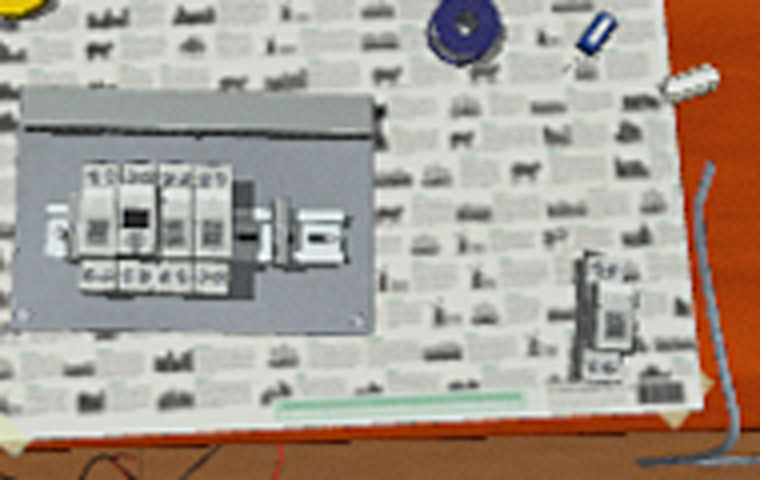

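Controller is second from left, so relays 3 and 4 go right. The stand with panel sits at about (0.42,−0.66); I go left first, then out.

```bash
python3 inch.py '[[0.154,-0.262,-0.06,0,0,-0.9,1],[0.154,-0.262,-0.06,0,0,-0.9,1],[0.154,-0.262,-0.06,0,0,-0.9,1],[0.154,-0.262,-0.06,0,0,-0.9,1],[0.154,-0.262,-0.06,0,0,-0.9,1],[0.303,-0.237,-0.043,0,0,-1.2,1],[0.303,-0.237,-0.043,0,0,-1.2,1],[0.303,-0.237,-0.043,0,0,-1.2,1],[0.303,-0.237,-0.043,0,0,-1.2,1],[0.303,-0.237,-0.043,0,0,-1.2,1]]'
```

```text
refused: ROWS must be a list of objects, one for each row. Nothing was moved.
```

Wrong form. The message asks for a list of objects, one for each row, so I'll send the same numbers that way.

```bash
python3 inch.py '[{"pos": [0.154,-0.262,-0.06],"turn_vec": [0,0,-0.9],"aperture": 1},{"pos": [0.154,-0.262,-0.06],"turn_vec": [0,0,-0.9],"aperture": 1},{"pos": [0.154,-0.262,-0.06],"turn_vec": [0,0,-0.9],"aperture": 1},{"pos": [0.154,-0.262,-0.06],"turn_vec": [0,0,-0.9],"aperture": 1},{"pos": [0.154,-0.262,-0.06],"turn_vec": [0,0,-0.9],"aperture": 1},{"pos": [0.303,-0.237,-0.043],"turn_vec": [0,0,-1.2],"aperture": 1},{"pos": [0.303,-0.237,-0.043],"turn_vec": [0,0,-1.2],"aperture": 1},{"pos": [0.303,-0.237,-0.043],"turn_vec": [0,0,-1.2],"aperture": 1},{"pos": [0.303,-0.237,-0.043],"turn_vec": [0,0,-1.2],"aperture": 1},{"pos": [0.303,-0.237,-0.043],"turn_vec": [0,0,-1.2],"aperture": 1}]'
python3 - <<'E'
from h import *
c=snap("wrist","w1");print(c["xyz"],R.from_quat(c["orientation"]).as_matrix().round(2).tolist())
cv2.imwrite("pics/c4.png",cv2.resize(c["pixels"][:,:,::-1],(798,598),interpolation=cv2.INTER_CUBIC))
E
```

```text
time: 1.5
eef_pos: [0.4393, -0.3003, 0.2511]
tcp_rot: [0.709, 0.706, -0.0, -0.0]
contact_force: [0.1, -0.4, 0.7]
opening: 0.997
finger_force: 0.0
[ 0.43848904 -0.22618734  0.41651543] [[1.0, -0.0, -0.0], [-0.0, -0.96, -0.29], [-0.0, 0.29, -0.96]]
```

View pics/c4.png

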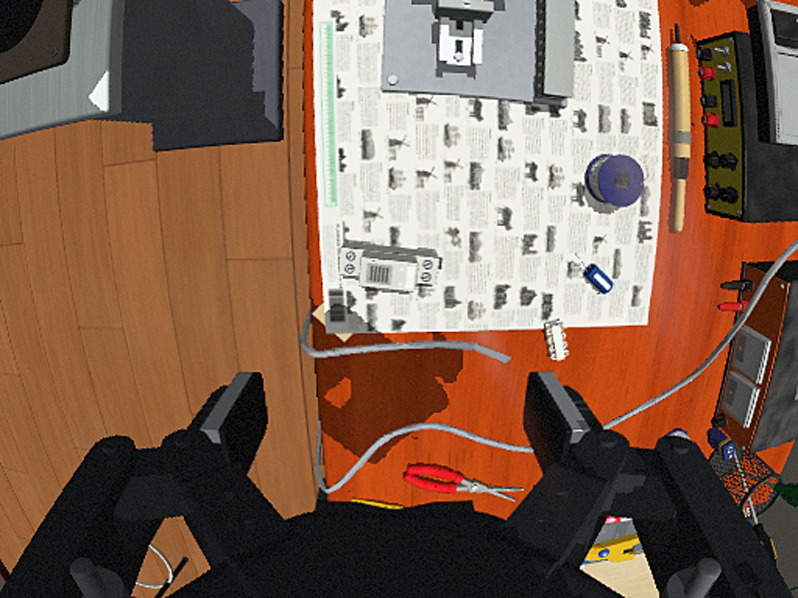

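Wrist view: expansion at (390,267), labelled nose, yaw small; rail right end at (460,40). Now go over the row.

```bash
python3 inch.py '[{"pos": [0.22,0.07,0.07],"aperture": 1},{"pos": [0.22,0.07,0.07],"aperture": 1},{"pos": [0.22,0.07,0.07],"aperture": 1},{"pos": [0.22,0.07,0.07],"aperture": 1},{"pos": [0.22,0.07,0.07],"aperture": 0.8},{"pos": [0.22,0.07,0.07],"aperture": 0.8}]'
python3 - <<'E'
from h import *
c=snap("wrist","w2");print(c["xyz"])
cv2.imwrite("pics/c5.png",cv2.resize(c["pixels"][40:290,130:420,::-1],None,fx=2.75,fy=2.4,interpolation=cv2.INTER_CUBIC))
E
```

```text
time: 2.3
eef_pos: [0.5106, -0.0814, 0.1817]
tcp_rot: [0.709, 0.705, -0.0, 0.001]
contact_force: [-0.2, 0.5, 1.8]
opening: 0.802
finger_force: 0.0
[ 0.50959278 -0.007141    0.34710283]
```

View pics/c5.png

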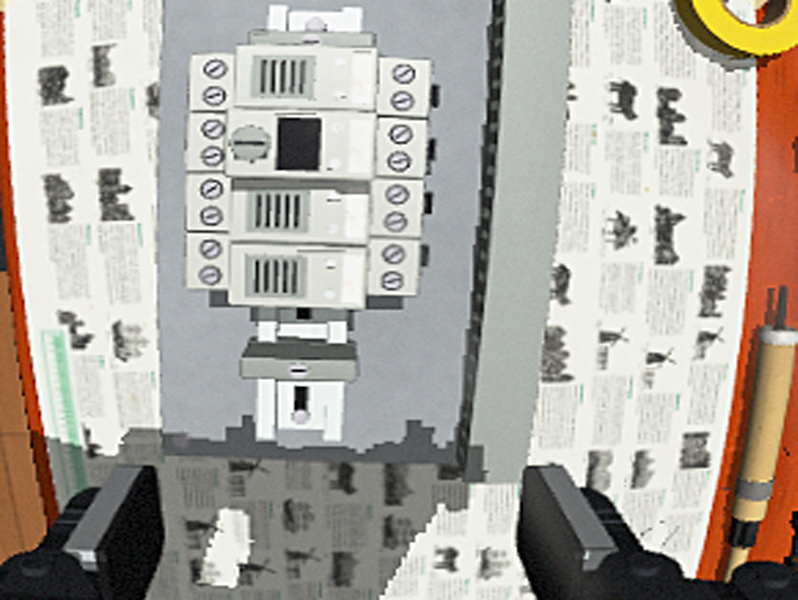

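Wrist crop: controller (window at 298,140, knob at left) is second; relay_end nose lower edge at y≈304, x 230–367; shoulders 186–425. Now compute rail axes.

```bash
cat > /tmp/a.py <<'E'
from h import *
c=load("w2")
f=lambda cu,cv,z:onz(c,[[130+cu/2.75,40+cv/2.4]],z)[0].round(4)
print("shoulders L",f(190,58,.061),f(186,288,.061),"R",f(431,60,.061),f(418,294,.061))
print("end nose bottom",f(230,304,.089),f(366,308,.089),"L/R upper",f(231,245,.089),f(371,249,.089))
print("relay1 nose top edge",f(237,46,.089),f(378,44,.089))
print("rail end",f(258,436,.032),f(340,440,.032),"duct",f(483,130,.035),f(460,470,.035),f(497,40,.04),"plateL",f(162,100,.005),f(162,420,.005))
print("clamp",f(242,352,.058),f(357,355,.058),f(243,376,.058),f(357,380,.058), f(245,341,.058))
g=cv2.cvtColor(c["pixels"],cv2.COLOR_RGB2GRAY)
# nose columns edges of end relay: row profiles
for v in (150,155,160): print(v,g[v,205:275].tolist())
for u in (222,240,255): print(u,g[130:190,u].tolist())
E
python3 /tmp/a.py
```

```text
shoulders L [0.4586 0.0287 0.061 ] [ 0.4544 -0.0655  0.061 ] R [0.5417 0.0267 0.061 ] [ 0.538  -0.0686  0.061 ]
end nose bottom [ 0.4741 -0.0661  0.089 ] [ 0.5184 -0.0679  0.089 ] L/R upper [ 0.4752 -0.0439  0.089 ] [ 0.5199 -0.0458  0.089 ]
relay1 nose top edge [0.4784 0.0289 0.089 ] [0.5221 0.029  0.089 ]
rail end [ 0.4752 -0.1442  0.032 ] [ 0.5097 -0.1464  0.032 ] duct [ 0.5646 -0.0007  0.035 ] [ 0.5609 -0.1618  0.035 ] [0.5689 0.039  0.04  ] plateL [0.4364 0.0158 0.005 ] [ 0.4281 -0.1471  0.005 ]
clamp [ 0.4735 -0.0941  0.058 ] [ 0.5162 -0.0957  0.058 ] [ 0.4735 -0.1049  0.058 ] [ 0.5162 -0.1069  0.058 ] [ 0.4748 -0.0892  0.058 ]
150 [185, 176, 180, 224, 231, 225, 223, 225, 179, 224, 224, 221, 224, 232, 168, 173, 181, 192, 1, 156, 194, 58, 70, 193, 136, 39, 155, 182, 43, 95, 190, 127, 68, 187, 180, 173, 189, 232, 225, 223, 224, 224, 225, 232, 244, 251, 240, 224, 220, 228, 245, 246, 245, 245, 245, 246, 241, 220, 190, 194, 228, 225, 224, 223, 226, 227, 219, 212, 211, 212]
155 [146, 167, 180, 198, 102, 141, 227, 227, 192, 225, 223, 220, 225, 229, 171, 170, 178, 189, 18, 153, 191, 49
[... 760 characters left out ...]
3, 225, 233, 143, 81, 88, 84, 86, 84, 82, 168, 160, 169, 170, 169, 173, 91, 59, 107, 82, 89, 89, 89, 83, 74, 190]
240 [178, 179, 178, 180, 177, 172, 173, 211, 225, 229, 206, 115, 194, 241, 153, 204, 218, 179, 171, 171, 173, 171, 171, 172, 176, 174, 174, 172, 180, 173, 176, 173, 175, 176, 202, 225, 228, 231, 41, 1, 13, 11, 0, 141, 125, 255, 244, 241, 243, 249, 232, 62, 91, 88, 89, 91, 89, 90, 87, 54]
255 [228, 230, 231, 233, 238, 238, 235, 238, 232, 227, 226, 157, 107, 206, 191, 216, 244, 244, 245, 244, 245, 246, 248, 248, 247, 247, 244, 239, 239, 244, 246, 247, 246, 247, 248, 250, 227, 231, 165, 122, 135, 135, 127, 119, 254, 242, 244, 242, 241, 238, 241, 242, 251, 97, 85, 87, 89, 89, 89, 72]
```

```bash
python3 inch.py '[{"pos": [0.05,-0.013,0.06],"turn_vec": [0,0,0.036],"aperture": 0.8},{"pos": [0.05,-0.013,0.06],"turn_vec": [0,0,0.036],"aperture": 0.8},{"pos": [0.05,-0.013,0.118],"turn_vec": [0,0,0.036],"aperture": 0.8},{"pos": [0.05,-0.013,0.118],"turn_vec": [0,0,0.036],"aperture": 0.8},{"pos": [0.05,-0.013,0.118],"turn_vec": [0,0,0.036],"aperture": 0.4},{"pos": [0.05,-0.013,0.118],"turn_vec": [0,0,0.036],"aperture": 0.4},{"pos": [0.05,-0.013,0.118],"turn_vec": [0,0,0.036],"aperture": 0.4},{"pos": [0.05,-0.013,0.118],"turn_vec": [0,0,0.036],"aperture": 0.4}]' 20
python3 - <<'E'
from h import *
c=snap("wrist","w3")
cv2.imwrite("pics/c6.png",cv2.resize(c["pixels"][:,:,::-1],(798,598),interpolation=cv2.INTER_CUBIC))
E
```

```text
time: 3.35
eef_pos: [0.4993, -0.0309, 0.065]
tcp_rot: [0.721, 0.693, 0.001, 0.001]
contact_force: [-0.4, -0.4, 4.4]
opening: 0.401
finger_force: 2.8
```

View pics/c6.png

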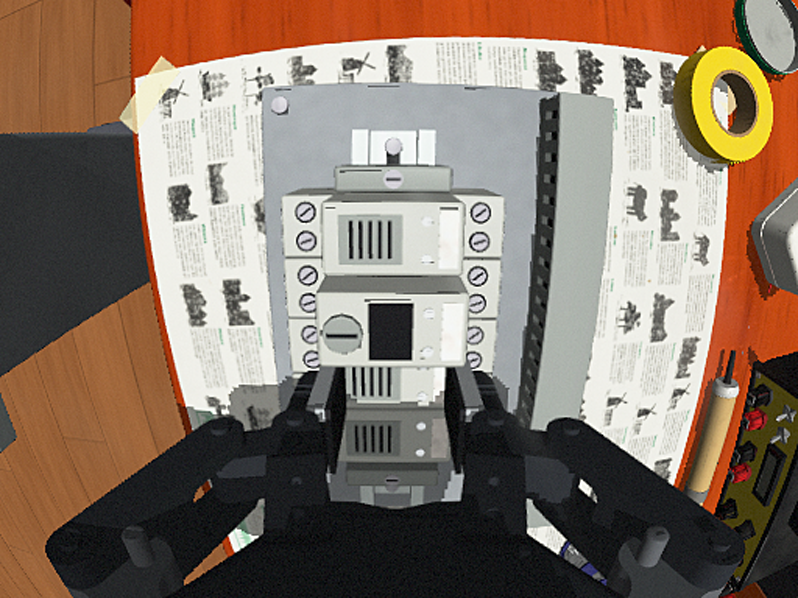

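Fingers straddle relay 3's nose (345–447, ~y 390), opening not yet tight. Close fully with 20 N and slide right ~30 mm.

```bash
python3 inch.py '[{"aperture": 0.2},{"aperture": 0.2},{"pos": [-0.008,0,0],"aperture": 0.2},{"pos": [-0.016,0,0],"aperture": 0.2},{"pos": [-0.024,0,0],"aperture": 0.2},{"pos": [-0.028,0,0],"aperture": 0.2}]' 20; python3 inch.py '[{"pos": [-0.001,0,0],"aperture": 0.2},{"pos": [-0.002,0,0],"aperture": 0.2}]'
```

```text
time: 4.15
eef_pos: [0.4967, -0.0494, 0.0665]
tcp_rot: [0.723, 0.691, 0.006, -0.009]
contact_force: [-6.3, 35.3, 26.1]
opening: 0.201
finger_force: 20.8
time: 4.4
eef_pos: [0.4967, -0.0504, 0.0666]
tcp_rot: [0.723, 0.691, 0.007, -0.009]
contact_force: [-6.2, 33.5, 25.4]
opening: 0.199
finger_force: 20.5
```

```bash
python3 - <<'E'
from h import *
c=snap("wrist","w4");s=snap("side","s4")
a=cv2.resize(c["pixels"][80:330,150:370,::-1],(400,455),interpolation=cv2.INTER_CUBIC)
b=cv2.resize(s["pixels"][130:280,170:300,::-1],(394,455),interpolation=cv2.INTER_CUBIC)
cv2.imwrite("pics/c7.png",np.hstack([a,b]))
E
```

```text
(no output)
```

View pics/c7.png

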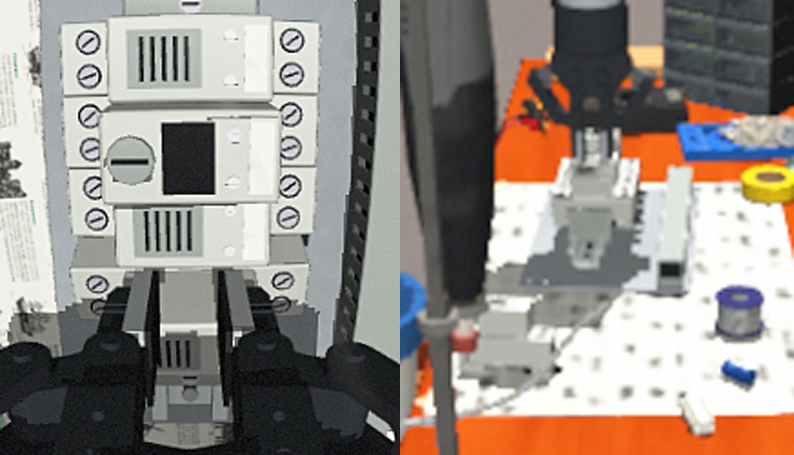

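```bash
python3 - <<'E'
from h import *
c3=load("w3");c4=load("w4");k=512/798
f3=lambda u,v,z:onz(c3,[[u*k,v*k]],z)[0].round(4)
f4=lambda u,v,z:onz(c4,[[150+u*.55,80+v*250/455]],z)[0].round(4)
print("cam",c3["xyz"],c4["xyz"])
print("w3 relay1 nose top",f3(325,200,.089),f3(462,197,.089),"ctrl nose",f3(318,290,.105),f3(468,290,.105),f3(318,366,.105),f3(466,366,.105))
print("w3 r3 nose bot",f3(395,405,.089),"end bot",f3(395,462,.089),"pad tips",f3(330,372,.068),f3(465,370,.068))
print("TCP proj w3 (crop)",proj(c3,[.4993,-.0309,.065])/k,proj(c3,[.4993,-.0309,.084])/k)
print("w4 r3 nose bot",f4(118,263,.089),f4(272,268,.089),"shoulder bot",f4(70,235,.061),f4(315,238,.061))
print("end shoulder top L/R",f4(75,266,.061),f4(310,262,.061),"end nose top edge",f4(190,330,.089),"end nose bot",f4(190,378,.089),"pads tip",f4(150,272,.066),f4(230,268,.066),f4(160,330,.066))
print(ctrl.get_state()["qpos"])
E
```

```text
cam [0.50056524 0.04336281 0.23040288] [0.49927833 0.02000077 0.23365017]
w3 relay1 nose top [0.4792 0.0307 0.089 ] [0.5211 0.03   0.089 ] ctrl nose [0.4777 0.0067 0.105 ] [0.5204 0.005  0.105 ] [ 0.4753 -0.0172  0.105 ] [ 0.5201 -0.019   0.105 ]
w3 r3 nose bot [ 0.4978 -0.0412  0.089 ] end bot [ 0.4968 -0.0668  0.089 ] pad tips [ 0.4724 -0.0378  0.068 ] [ 0.5255 -0.0392  0.068 ]
TCP proj w3 (crop) [[397.58407985 350.74904427]] [[398.07488296 372.72184602]]
w4 r3 nose bot [ 0.4758 -0.0398  0.089 ] [ 0.5206 -0.0434  0.089 ] shoulder bot [ 0.4553 -0.0405  0.061 ] [ 0.5399 -0.0454  0.061 ]
end shoulder top L/R [ 0.4558 -0.0521  0.061 ] [ 0.5384 -0.0543  0.061 ] end nose top edge [ 0.4958 -0.0629  0.089 ] end nose bot [ 0.495 -0.081  0.089] pads tip [ 0.4827 -0.053   0.066 ] [ 0.5097 -0.0527  0.066 ] [ 0.4846 -0.0757  0.066 ]
[-0.31565128  0.07143758  2.10564621  0.02399122  0.97377513 -0.28427265]
```

```bash
python3 - <<'E'
from h import *
c=load("w1");k=512/798
for z in (.251,.264,.27,.28,.29):
    print(z,(proj(c,[[.4393-.0425,-.3003+.011,z],[.4393+.0425,-.3003+.011,z],[.4393+.0425,-.3003-.011,z]])/k).round(0).tolist())
c=load("w2")
for z in (.182,.19,.2,.21): print(z,(proj(c,[[.5106-.034,-.0814+.011,z],[.5106+.034,-.0814+.011,z]])*[2.75,2.4]-[130*2.75,40*2.4]).round(0).tolist())
c=load("w4")
for z in (.067,.075,.09): print(z,((proj(c,[[.4967-.0085,-.0504+.011,z],[.4967+.0085,-.0504+.011,z],[.4967,-.0504-.011,z]])-[150,80])/[.55,.5495]).round(0).tolist())
E
```

```text
0.251 [[288.0, 324.0], [507.0, 323.0], [502.0, 374.0]]
0.264 [[281.0, 337.0], [515.0, 336.0], [509.0, 389.0]]
0.27 [[277.0, 344.0], [519.0, 343.0], [513.0, 397.0]]
0.28 [[270.0, 355.0], [526.0, 354.0], [519.0, 411.0]]
0.29 [[262.0, 369.0], [534.0, 367.0], [526.0, 426.0]]
0.182 [[189.0, 404.0], [499.0, 403.0]]
0.19 [[182.0, 416.0], [506.0, 415.0]]
0.2 [[173.0, 433.0], [516.0, 431.0]]
0.21 [[163.0, 451.0], [527.0, 449.0]]
0.067 [[164.0, 235.0], [216.0, 232.0], [193.0, 294.0]]
0.075 [[163.0, 243.0], [217.0, 241.0], [193.0, 305.0]]
0.09 [[160.0, 262.0], [219.0, 259.0], [193.0, 327.0]]
```

```bash
python3 inch.py '[{"pos": [0.01,0,0],"aperture": 0.2},{"pos": [0.01,0,-0.02],"aperture": 0.2},{"pos": [0.01,0,-0.05],"aperture": 0.2},{"pos": [0.01,0,-0.09],"aperture": 0.8},{"pos": [0.01,0,-0.09],"aperture": 0.8}]'
python3 - <<'E'
from h import *
c=snap("wrist","w5");s=snap("side","s5")
a=cv2.resize(c["pixels"][100:384,120:400,::-1],None,fx=1.6,fy=1.6,interpolation=cv2.INTER_CUBIC)
b=cv2.resize(s["pixels"][160:260,200:280,::-1],(345,454),interpolation=cv2.INTER_CUBIC)
cv2.imwrite("pics/c8.png",np.hstack([a,b]));print(a.shape)
E
```

```text
time: 5.12
eef_pos: [0.4997, -0.051, 0.1571]
tcp_rot: [0.721, 0.693, 0.002, 0.004]
contact_force: [0.1, 0.3, 0.4]
opening: 0.617
finger_force: 0.0
(454, 448, 3)
```

View pics/c8.png

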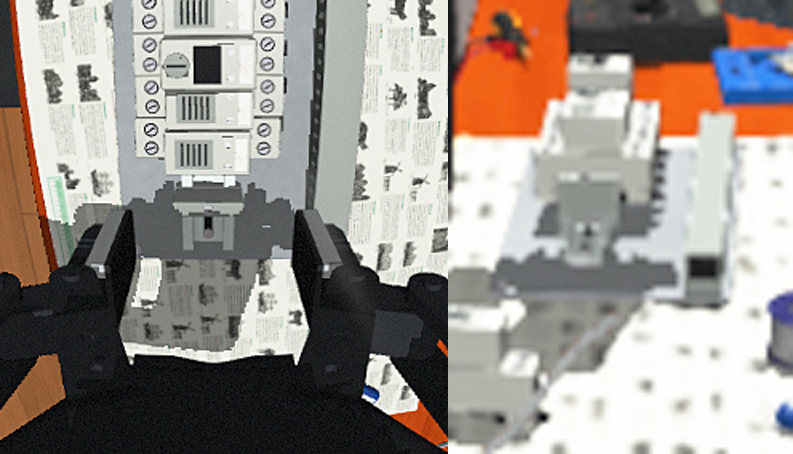

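Row intact, relay_end shifted ~8 mm and upright. The images show pad tips ~25–35 mm behind the reported TCP, so the fingers closed above the nose and dragged it. I regrip relay 3 lower, watching force.

```bash
python3 inch.py '[{"pos": [0.02,-0.002,0.05],"aperture": 0.8},{"pos": [0.02,-0.002,0.09],"aperture": 0.8},{"pos": [0.02,-0.002,0.113],"aperture": 0.8},{"pos": [0.02,-0.002,0.113],"aperture": 0.8}]' 20; python3 inch.py '[{"aperture": 0.3},{"aperture": 0.3},{"aperture": 0.3},{"aperture": 0.3}]'
```

```text
time: 5.72
eef_pos: [0.4926, -0.0294, 0.0364]
tcp_rot: [0.721, 0.693, -0.002, -0.004]
contact_force: [0.6, 0.2, -0.4]
opening: 0.798
finger_force: 0.0
time: 6.22
eef_pos: [0.4966, -0.0305, 0.041]
tcp_rot: [0.721, 0.693, 0.0, 0.001]
contact_force: [0.8, -0.9, 2.5]
opening: 0.523
finger_force: 23.1
```

Gripped (opening 0.523 ≈ 45 mm). Slide right.

```bash
python3 inch.py '[{"pos": [-0.006,0,0],"aperture": 0.3},{"pos": [-0.012,0,0],"aperture": 0.3},{"pos": [-0.018,0,0],"aperture": 0.3},{"pos": [-0.022,0,0],"aperture": 0.3},{"pos": [-0.026,0,0],"aperture": 0.3},{"pos": [-0.028,0,0],"aperture": 0.3},{"pos": [-0.028,0,0],"aperture": 0.3}]' ; python3 inch.py '[{"pos": [-0.001,0,0],"aperture": 0.3},{"pos": [-0.001,0,0],"aperture": 0.3}]'
```

```text
time: 7.1
eef_pos: [0.4957, -0.059, 0.041]
tcp_rot: [0.721, 0.693, 0.0, 0.001]
contact_force: [-0.7, 1.4, 5.4]
opening: 0.523
finger_force: 23.6
time: 7.35
eef_pos: [0.4957, -0.0598, 0.041]
tcp_rot: [0.721, 0.693, 0.001, 0.001]
contact_force: [-0.3, 1.8, 5.9]
opening: 0.518
finger_force: 23.6
```

```bash
python3 inch.py '[{"aperture": 0.8},{"aperture": 0.8},{"aperture": 0.8},{"pos": [-0.01,0,-0.06],"aperture": 0.8},{"pos": [-0.02,0,-0.12],"aperture": 0.8},{"pos": [-0.02,0,-0.14],"aperture": 0.8},{"pos": [-0.02,0,-0.14],"aperture": 0.8}]'
python3 - <<'E'
from h import *
c=snap("wrist","w6");w=load("w1")
print(proj(c,[[.4957,-.0598,.089]]))
a=cv2.resize(c["pixels"][20:220,150:370,::-1],None,fx=2.6,fy=2.6,interpolation=cv2.INTER_CUBIC)
b=cv2.resize(w["pixels"][145:195,210:290,::-1],(220,137*1),interpolation=cv2.INTER_CUBIC)
a=np.hstack([a,np.zeros((a.shape[0],220,3),np.uint8)]);a[:137,-220:]=b
cv2.imwrite("pics/c9.png",a);print(a.shape)
E
```

```text
time: 8.22
eef_pos: [0.4952, -0.0799, 0.1822]
tcp_rot: [0.721, 0.693, 0.001, 0.002]
contact_force: [-0.2, -0.2, -1.0]
opening: 0.802
finger_force: 0.0
[[253.72218333 160.90767613]]
(520, 792, 3)
```

View pics/c9.png

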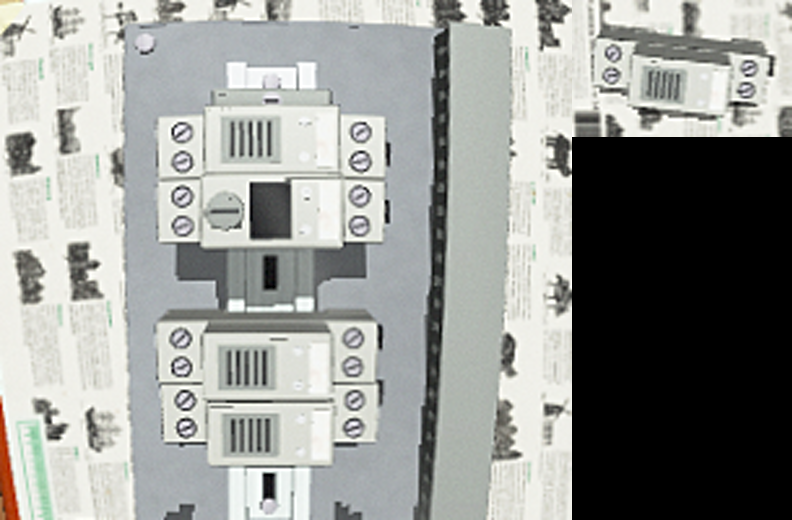

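```bash
python3 - <<'E'
from h import *
c=load("w6");w=load("w1")
f=lambda u,v,z:onz(c,[[150+u/2.6,20+v/2.6]],z)[0].round(4)
g=lambda u,v,z:onz(w,[[210+(u-572)/2.75,145+v/2.74]],z)[0].round(4)
print("ctrl bottom",f(160,240,.061),f(383,243,.061),"r3 top",f(158,322,.061),f(378,322,.061))
print("r3 nose L/R",f(205,335,.089),f(331,335,.089),f(205,398,.089),f(331,398,.089),"ctrl nose",f(201,245,.105),f(341,247,.105))
print("rail",f(228,75,.032),f(316,75,.032),f(228,495,.032),f(311,495,.032),f(228,290,.032),f(316,290,.032))
print("end nose bottom",f(209,464,.089),f(332,466,.089))
print("exp nose",g(637,53,.066),g(728,68,.066),g(724,115,.066),g(632,104,.066))
print("exp sh",g(597,40,.038),g(596,90,.038),g(767,60,.038),g(763,107,.038))
E
```

```text
ctrl bottom [ 0.4571 -0.0159  0.061 ] [ 0.5394 -0.0203  0.061 ] r3 top [ 0.4544 -0.0467  0.061 ] [ 0.537  -0.0501  0.061 ]
r3 nose L/R [ 0.4742 -0.048   0.089 ] [ 0.5169 -0.0497  0.089 ] [ 0.4729 -0.07    0.089 ] [ 0.5164 -0.0718  0.089 ] ctrl nose [ 0.4759 -0.0167  0.105 ] [ 0.5195 -0.019   0.105 ]
rail [0.4838 0.0493 0.032 ] [0.5189 0.048  0.032 ] [ 0.4751 -0.1283  0.032 ] [ 0.5114 -0.1299  0.032 ] [ 0.4798 -0.0391  0.032 ] [ 0.5158 -0.0405  0.032 ]
end nose bottom [ 0.4728 -0.0941  0.089 ] [ 0.5164 -0.0967  0.089 ]
exp nose [ 0.4144 -0.3032  0.066 ] [ 0.4544 -0.3102  0.066 ] [ 0.4527 -0.3319  0.066 ] [ 0.4116 -0.3266  0.066 ]
exp sh [ 0.3935 -0.3029  0.038 ] [ 0.3922 -0.3275  0.038 ] [ 0.4742 -0.313   0.038 ] [ 0.4727 -0.3364  0.038 ]
```

Slot is 30 mm wide, centred at about (0.498,−0.033), rail yaw −0.044. Expansion at (0.4332,−0.319), yaw −0.12, grille on near side. Go grip it.

```bash
python3 inch.py '[{"pos": [-0.241,-0.052,0],"turn_vec": [0,0,0.08],"aperture": 0.8},{"pos": [-0.241,-0.052,0],"turn_vec": [0,0,0.08],"aperture": 0.8},{"pos": [-0.241,-0.052,0.06],"turn_vec": [0,0,0.08],"aperture": 0.8},{"pos": [-0.241,-0.052,0.08],"turn_vec": [0,0,0.08],"aperture": 0.8},{"pos": [-0.241,-0.052,0.08],"turn_vec": [0,0,0.08],"aperture": 0.8},{"pos": [-0.241,-0.052,0.12],"turn_vec": [0,0,0.08],"aperture": 0.8},{"pos": [-0.241,-0.052,0.166],"turn_vec": [0,0,0.08],"aperture": 0.8},{"pos": [-0.241,-0.052,0.166],"turn_vec": [0,0,0.08],"aperture": 0.8},{"pos": [-0.241,-0.052,0.166],"turn_vec": [0,0,0.08],"aperture": 0.8}]' 
python3 inch.py '[{"aperture": 0.3},{"aperture": 0.3},{"aperture": 0.3},{"aperture": 0.3},{"aperture": 0.3}]' 80
python3 -c "
from h import *
s=ctrl.get_state();print(s['eef_pos'],s['tcp_rot'],R.from_quat(s['tcp_rot']).as_matrix().round(4).tolist())"
```

```text
time: 9.4
eef_pos: [0.4325, -0.3171, 0.0141]
tcp_rot: [0.748, 0.664, 0.0, -0.001]
contact_force: [-0.2, -0.7, 0.4]
opening: 0.8
finger_force: 0.0
time: 10.02
eef_pos: [0.4333, -0.3186, 0.0155]
tcp_rot: [0.748, 0.663, 0.0, 0.001]
contact_force: [-0.0, 0.8, 6.7]
opening: 0.51
finger_force: 82.4
[ 0.43326128 -0.31861338  0.01550814] [7.48220590e-01 6.63449358e-01 1.44471433e-04 9.36847519e-04] [[0.1197, 0.9928, 0.0015], [0.9928, -0.1197, -0.0012], [-0.001, 0.0016, -1.0]]
```

Gripped squarely. Lift, carry over the slot.

```bash
python3 inch.py '[{"pos": [0,0,-0.05],"aperture": 0.3},{"pos": [0,0,-0.10],"aperture": 0.3},{"pos": [0.05,0.005,-0.14],"turn_vec": [0,0,-0.0755],"aperture": 0.3},{"pos": [0.29,0.021,-0.14],"turn_vec": [0,0,-0.0755],"aperture": 0.3},{"pos": [0.29,0.021,-0.14],"turn_vec": [0,0,-0.0755],"aperture": 0.3},{"pos": [0.29,0.021,-0.14],"turn_vec": [0,0,-0.0755],"aperture": 0.3},{"pos": [0.29,0.021,-0.14],"turn_vec": [0,0,-0.0755],"aperture": 0.3},{"pos": [0.29,0.021,-0.14],"turn_vec": [0,0,-0.0755],"aperture": 0.3},{"pos": [0.29,0.021,-0.14],"turn_vec": [0,0,-0.0755],"aperture": 0.3}]' 
python3 -c "
from h import *
c=snap('wrist','w7');s=ctrl.get_state();print(s['eef_pos'],R.from_quat(s['tcp_rot']).as_matrix().round(4).tolist())
cv2.imwrite('pics/c10.png',cv2.resize(c['pixels'][60:300,160:350,::-1],None,fx=2.5,fy=2.5,interpolation=cv2.INTER_CUBIC))"
```

```text
time: 11.15
eef_pos: [0.4875, -0.0327, 0.1536]
tcp_rot: [0.722, 0.691, -0.001, -0.0]
contact_force: [-0.1, 0.1, -1.8]
opening: 0.513
finger_force: 82.1
[ 0.48760502 -0.03327822  0.153669  ] [[0.0452, 0.999, -0.0009], [0.999, -0.0452, -0.0002], [-0.0003, -0.0009, -1.0]]
```

```bash
python3 - <<'E'
from h import *
c=load("w7");g=cv2.cvtColor(c["pixels"],cv2.COLOR_RGB2GRAY)
for z in (.204,.176):
    p=proj(c,[[.4876,-.0213,z],[.4876,-.0453,z]]);print(z,p.round(1).tolist())
u=int(p[0,0]);
for du in (-6,14): print(g[150:270,u+du].tolist())
E
python3 inch.py '[{"pos": [0,0.001,0.03],"turn_vec": [-0.15,0,0],"aperture": 0.3},{"pos": [0,0.001,0.06],"turn_vec": [-0.2705,0,0],"aperture": 0.3},{"pos": [0,0.001,0.08],"turn_vec": [-0.2705,0,0],"aperture": 0.3},{"pos": [0,0.001,0.08],"turn_vec": [-0.2705,0,0],"aperture": 0.3},{"pos": [0,0.001,0.08],"turn_vec": [-0.2705,0,0],"aperture": 0.3}]'
python3 -c "
from h import *
s=ctrl.get_state();print(s['eef_pos'],R.from_quat(s['tcp_rot']).as_matrix().round(4).tolist())"
```

```text
0.204 [[254.9, 248.3], [256.9, 291.9]]
0.176 [[254.6, 222.8], [256.4, 261.9]]
[225, 224, 224, 224, 224, 227, 230, 156, 159, 181, 182, 184, 178, 182, 191, 105, 0, 149, 184, 174, 174, 172, 166, 173, 229, 222, 220, 219, 226, 201, 121, 134, 141, 139, 138, 129, 255, 249, 249, 255, 90, 111, 115, 119, 114, 117, 113, 116, 109, 186, 104, 117, 66, 87, 117, 115, 111, 115, 113, 114, 115, 115, 118, 110, 115, 116, 117, 116, 115, 118, 110, 114, 233, 96, 109, 115, 109, 111, 113, 115, 118, 114, 117, 116, 114, 112, 115, 113, 114, 122, 114, 117, 114, 117, 113, 118, 168, 216, 222, 235, 94, 234, 224, 224, 226, 121, 175, 177, 178, 178, 177, 180, 182, 181, 181, 183, 179, 183, 176, 186]
[226, 229, 248, 96, 27, 36, 33, 37, 42, 36, 33, 36, 34, 37, 30, 31, 33, 35, 34, 28, 37, 40, 30, 35, 31, 29, 12, 197, 241, 197, 82, 132, 134, 131, 122, 117, 254, 243, 245, 255, 89, 106, 113, 115, 114, 114, 117, 118, 109, 189, 107, 111, 117, 75, 116, 110, 114, 112, 112, 115, 114, 116, 113, 116, 117, 116, 117, 118, 120, 109, 116, 174, 226, 96, 107, 114, 109, 117, 113, 116, 113, 114, 116, 118, 115, 115, 116, 116, 116, 115, 121, 118, 117, 115, 115, 127, 83, 221, 227, 234, 81, 235, 224, 222, 221, 222, 218, 220, 221, 223, 217, 221, 221, 220, 222, 221, 219, 221, 226, 231]
time: 11.82
eef_pos: [0.4901, -0.0339, 0.0754]
tcp_rot: [0.717, 0.684, 0.094, 0.098]
contact_force: [1.2, -0.3, -0.2]
opening: 0.51
finger_force: 82.1
[ 0.49010095 -0.03392822  0.07536203] [[0.0461, 0.9621, 0.2686], [0.9989, -0.0442, -0.013], [-0.0006, 0.2689, -0.9632]]
```

```bash
cat > st.py <<'E'
from h import *
s=ctrl.get_state();M=R.from_quat(s['tcp_rot']).as_matrix();p=s['eef_pos']
X=np.array([.999,-.0445,0]);Y=np.array([.0445,.999,0]);d=p-np.array([.498,-.0333,0])
print("rail xyz mm",(np.array([d@X,d@Y,p[2]])*1e3).round(2),"alpha",np.arcsin(M[2,1]).round(4),"F rail",np.round([s['contact_force']@X,s['contact_force']@Y,s['contact_force'][2]],1),"T",np.round(s['wrist_torque'],2),"open",round(s['opening'],3))
print(M.round(4).tolist())
E
python3 inch.py '[{"pos": [0,-0.0035,0.01],"aperture": 0.3},{"pos": [0,-0.0065,0.02],"aperture": 0.3},{"pos": [0,-0.0099,0.03],"aperture": 0.3},{"pos": [0,-0.0099,0.03],"aperture": 0.3}]' >/dev/null; python3 st.py
```

```text
rail xyz mm [-10.71   0.36  41.81] alpha 0.2696 F rail [ 0.1 -0.2 -0.9] T [0.03 0.21 0.02] open 0.512
[[0.0444, 0.9629, 0.2661], [0.999, -0.0428, -0.0116], [0.0003, 0.2663, -0.9639]]
```

```bash
python3 inch.py '[{"aperture": 0.3},{"aperture": 0.3}]' >/dev/null; python3 st.py
```

```text
rail xyz mm [-10.66   0.32  42.44] alpha 0.2701 F rail [ 0.1  0.1 -0.5] T [-0.04  0.19 -0.03] open 0.504
[[0.0444, 0.9628, 0.2666], [0.999, -0.0428, -0.0117], [0.0001, 0.2668, -0.9637]]
```

```bash
python3 inch.py '[{"pos": [0,0.0003,-0.001],"aperture": 0.3},{"pos": [0,0.0022,-0.0004],"aperture": 0.3},{"pos": [0,0.0041,0.0001],"aperture": 0.3},{"pos": [0,0.006,0.0007],"aperture": 0.3},{"pos": [0,0.008,0.0012],"aperture": 0.3},{"pos": [0,0.008,0.0012],"aperture": 0.3}]' >/dev/null; python3 st.py
```

```text
rail xyz mm [-2.6   0.29 43.38] alpha 0.2698 F rail [-0.9  0.3 -0.8] T [ 0.03  0.27 -0.04] open 0.513
[[0.0443, 0.9629, 0.2663], [0.999, -0.0428, -0.0117], [0.0001, 0.2666, -0.9638]]
```

```bash
python3 inch.py '[{"pos": [0,0.001,0.0003],"aperture": 0.3},{"pos": [0,0.0015,0.0004],"aperture": 0.3},{"pos": [0,0.0015,0.0004],"aperture": 0.3}]' >/dev/null; python3 st.py;  python3 inch.py '[{"pos": [0,0.0008,0.0002],"aperture": 0.3},{"pos": [0,0.0015,0.0004],"aperture": 0.3},{"pos": [0,0.0015,0.0004],"aperture": 0.3}]' >/dev/null; python3 st.py
```

```text
rail xyz mm [-2.35  0.53 42.75] alpha 0.2668 F rail [-5.5  0.3  0.4] T [-0.02  1.14 -0.05] open 0.513
[[0.0439, 0.9637, 0.2634], [0.999, -0.0425, -0.011], [0.0006, 0.2636, -0.9646]]
rail xyz mm [-2.14  0.65 42.55] alpha 0.2627 F rail [-10.9  -1.7   6.9] T [-0.18  2.04 -0.08] open 0.514
[[0.0427, 0.9648, 0.2595], [0.9991, -0.0414, -0.0103], [0.0008, 0.2597, -0.9657]]
```

Wall contact at the expected place (−11 N). Now rotate down.

```bash
python3 inch.py '[{"pos": [0,0.0001,0.0013],"turn_vec": [0.07,0,0],"aperture": 0.3},{"pos": [0,0.0001,0.0026],"turn_vec": [0.135,0,0],"aperture": 0.3},{"pos": [0,0.0002,0.0039],"turn_vec": [0.2,0,0],"aperture": 0.3},{"pos": [0,0.0002,0.0052],"turn_vec": [0.27,0,0],"aperture": 0.3},{"pos": [0,0.0002,0.0052],"turn_vec": [0.27,0,0],"aperture": 0.3}]' >/dev/null; python3 st.py
```

```text
rail xyz mm [ 1.36  0.43 38.64] alpha -0.0047 F rail [-6.5  0.4  5.1] T [0.05 1.32 0.03] open 0.509
[[0.0439, 0.999, -0.0047], [0.999, -0.0439, 0.0008], [0.0006, -0.0047, -1.0]]
```

```bash
python3 inch.py '[{"pos": [0,0,0.002],"turn_vec": [0.02,0,0],"aperture": 0.3},{"pos": [0,0,0.004],"turn_vec": [0.04,0,0],"aperture": 0.3},{"pos": [0,0,0.004],"turn_vec": [0.04,0,0],"aperture": 0.3}]' >/dev/null; python3 st.py; python3 inch.py '[{"pos": [0,0,-0.004],"turn_vec": [-0.04,0,0],"aperture": 0.3},{"pos": [0,-0.001,-0.007],"turn_vec": [-0.04,0,0],"aperture": 0.3},{"pos": [0,-0.001,-0.007],"turn_vec": [-0.04,0,0],"aperture": 0.3}]' >/dev/null; python3 st.py
```

```text
rail xyz mm [ 1.82  0.31 39.01] alpha -0.0454 F rail [-15.1   0.6  27.4] T [ 0.46  3.   -0.04] open 0.511
[[0.0437, 0.998, -0.0453], [0.999, -0.0437, 0.0025], [0.0005, -0.0453, -0.999]]
rail xyz mm [ 1.06  0.5  40.61] alpha -0.0 F rail [ 0.2  1.1 -8.2] T [ 0.03 -0.02 -0.03] open 0.51
[[0.0449, 0.999, -0.0], [0.999, -0.0449, 0.0006], [0.0006, -0.0, -1.0]]
```

Held when pulled up (8 N), so snapped. Release, lift, move above relay_end.

```bash
python3 inch.py '[{"pos": [0,0,0.003],"aperture": 0.3},{"pos": [0,0,0.003],"aperture": 0.8},{"pos": [0,0,0.003],"aperture": 0.8},{"pos": [0,0,0.003],"aperture": 0.8},{"pos": [0,0,-0.04],"aperture": 0.8},{"pos": [-0.052,-0.001,-0.07],"aperture": 0.8},{"pos": [-0.052,-0.001,-0.07],"aperture": 0.8},{"pos": [-0.052,-0.001,-0.07],"aperture": 0.8}]' 20 >/dev/null; python3 st.py
python3 -c "
from h import *
c=snap('wrist','w8')
cv2.imwrite('pics/c10.png',cv2.resize(c['pixels'][70:290,150:350,::-1],None,fx=2.6,fy=2.6,interpolation=cv2.INTER_CUBIC))"
```

```text
rail xyz mm [  0.19 -51.58 111.36] alpha 0.0002 F rail [-0.8 -0.3 -1.1] T [ 0.   -0.02  0.02] open 0.804
[[0.0454, 0.999, 0.0003], [0.999, -0.0454, 0.0005], [0.0005, 0.0002, -1.0]]
```

```bash
python3 inch.py '[{"pos": [0,0,0.05],"aperture": 0.8},{"pos": [0,0,0.07],"aperture": 0.8},{"pos": [0,0,0.07],"aperture": 0.8},{"pos": [0,0,0.07],"aperture": 0.3},{"pos": [0,0,0.07],"aperture": 0.3},{"pos": [0,0,0.07],"aperture": 0.3},{"pos": [0,0,0.07],"aperture": 0.3}]' 25 >/dev/null; python3 st.py; python3 inch.py '[{"pos": [0.002,0,0],"aperture": 0.3},{"pos": [0.004,0,0],"aperture": 0.3},{"pos": [0.005,0,0],"aperture": 0.3},{"pos": [0.006,0,0],"aperture": 0.3},{"pos": [0.006,0,0],"aperture": 0.3}]' >/dev/null; python3 st.py
```

```text
rail xyz mm [  1.17 -51.82  42.63] alpha 0.0021 F rail [-0.9  0.3  2.8] T [ 0.19  0.12 -0.04] open 0.527
[[0.0446, 0.999, 0.0021], [0.999, -0.0446, -0.0002], [-0.0002, 0.0021, -1.0]]
rail xyz mm [  1.18 -46.49  42.6 ] alpha 0.0018 F rail [-2.8 -2.1  6. ] T [-0.46  0.32 -0.03] open 0.521
[[0.044, 0.999, 0.0017], [0.999, -0.044, -0.0018], [-0.0017, 0.0018, -1.0]]
```

```bash
python3 inch.py '[{"pos": [0.001,0,0],"aperture": 0.3},{"pos": [0.0015,0,0],"aperture": 0.3},{"pos": [0.0015,0,0],"aperture": 0.3}]' >/dev/null; python3 st.py; python3 inch.py '[{"pos": [0.001,0,0],"aperture": 0.3},{"pos": [0.0015,0,0],"aperture": 0.3},{"pos": [0.0015,0,0],"aperture": 0.3}]' >/dev/null; python3 st.py
```

```text
rail xyz mm [  1.21 -45.83  42.63] alpha 0.0018 F rail [-1.8 -5.8  4.6] T [-0.82  0.44  0.02] open 0.519
[[0.0435, 0.999, 0.0017], [0.999, -0.0435, -0.0034], [-0.0033, 0.0018, -1.0]]
rail xyz mm [  1.23 -45.84  42.65] alpha 0.0019 F rail [ -3.7 -10.4   4.4] T [-1.58  0.52 -0.04] open 0.52
[[0.043, 0.9991, 0.0016], [0.9991, -0.043, -0.0063], [-0.0063, 0.0019, -1.0]]
```

```bash
python3 inch.py '[{"pos": [-0.002,0,0],"aperture": 0.3},{"pos": [-0.002,0,0],"aperture": 0.8},{"pos": [-0.002,0,0],"aperture": 0.8},{"pos": [-0.002,0,0],"aperture": 0.8},{"pos": [-0.002,0,-0.06],"aperture": 0.8},{"pos": [-0.03,0,-0.12],"aperture": 0.8},{"pos": [-0.04,0,-0.14],"aperture": 0.8},{"pos": [-0.04,0,-0.14],"aperture": 0.8}]' 20 
python3 -c "
from h import *
c=snap('wrist','w9');s=snap('side','s9')
a=cv2.resize(c['pixels'][20:200,155:355,::-1],None,fx=2.6,fy=2.6,interpolation=cv2.INTER_CUBIC)
b=cv2.resize(s['pixels'][160:260,205:275,::-1],(278,a.shape[0]),interpolation=cv2.INTER_CUBIC)
cv2.imwrite('pics/c11.png',np.hstack([a,b]));print(c['xyz'])"
```

```text
time: 19.75
eef_pos: [0.4961, -0.1169, 0.184]
tcp_rot: [0.723, 0.691, 0.001, 0.003]
contact_force: [0.3, 0.3, -0.1]
opening: 0.794
finger_force: 0.0
[ 0.4973781  -0.04254591  0.34932612]
```

View pics/c11.png

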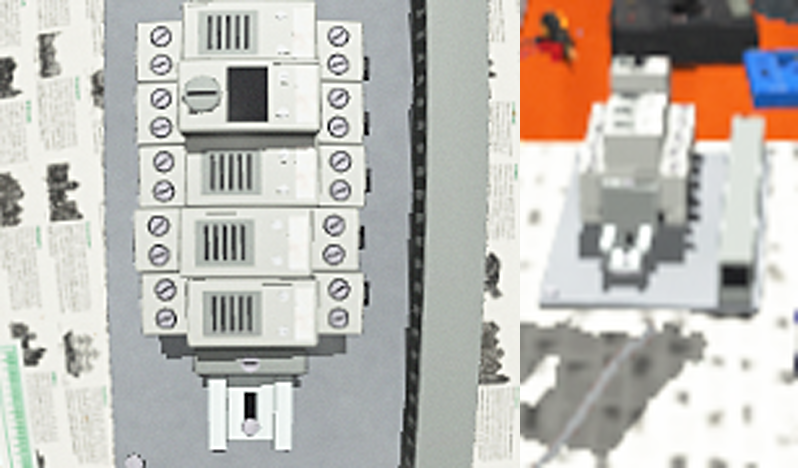

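Five modules are side by side: controller second and the expansion third, at even 63 px shoulder pitch (145–208 for the expansion), all flat. The gripper is clear.

```bash
python3 -c "
from plant import ctrl
print(ctrl.sign_off())"
```

```text
the job is handed in; nothing more can be done
None
```

The expansion is snapped onto the rail immediately right of the controller, the row is pushed closed against the left stop, and the job is handed in at about 20 s. One slip on the way: my first grip closed above the relay noses, pressed about 26 N on top and dragged relay_end about 8–10 mm before I re-gripped lower; the final picture shows all five modules flat and evenly spaced, relay 4 about 2 mm nearer the robot, about what the lip play allows.

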